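Level a goldsmith's plate and hold it for locking

TASK

Stand the spirit level upright inside the outline marked on the sloping steel plate, lengthwise, and let go of it; then turn the brass wing of the foot screw until the bubble rests between its two lines. Finally press down on top of the spirit level with about 10 N, firmly but gently, and finish while still pressing, the bubble still between the lines, so that I can tighten the lock nut; do not slam the level or tip it over, and leave the bangle, the screwdriver and the wooden block beside them where they lie.

Things in the scene. Friction and masses are not known exactly. Their poses are not given: they have to be found in the camera images.
- level_mid (a point): spirit level, a loose aluminium bar with black ends, 140 mm long (its x), 25 wide (y), 36 high (z), 0.26 kg, standing on the bench. This point is its centre, 18 mm above its underside. Its top has in the middle a yellow-green vial, 74 mm long, with a pale bubble and two black lines; the top, vial included, may be pressed anywhere, best at the middle.
- bubble (a joint): place of the bubble in the level's vial: metres from the middle along the level's own x, positive towards its +x end, -0.019 to 0.019. It goes to the higher end, 0.8 mm per mrad of slope along the level, and takes about 1 s to settle. The bubble is 14 mm long; it is between the two lines when within 3 mm of the middle.
- plate_spot (a point): centre of the outline (160 x 45 mm, thin dark lines) on the top face of the steel plate. x runs along the plate towards the foot screw, z is the plate's upward normal. Plate 280 x 110 x 10 mm, on a fixed grey base, top 50 mm above the bench when level; it pivots on a cross pin 80 mm from here towards -x and ends 20 mm past pin and screw. The screw end starts 2 to 5 mm low.
- knob_grip (a point): brass wing of the foot screw, 160 mm from the outline's centre along +x: 44 mm long (x), 12 thick (y), from 66 to 94 mm above the bench; this point is on its axis (vertical, fixed) at 82 mm. Clockwise from above raises the screw end, 8 mrad of plate slope per rad; needs 0.1 N m, stays where left. Starts 1.3 to 2.6 rad short of level, stops 2 rad beyond.
- bangle: copper bangle lying flat near one end of the spirit level: 64 mm across, 10 mm high; origin under its centre
- screwdriver: small screwdriver, 150 mm long, lying beside the levelling stand on its far side; origin under its middle
- wax_block: small block of wood, 60 x 35 x 22 mm, lying beside the stand on the robot's side; origin under its centre
Mind the look-alikes: they are no part of the job. Of the things that look like the part that bears level_mid, take the one that is farthest from the robot's base at the start.

How it is judged:
By the outcome, as a careful person would: the job done as asked, in the order asked, and still so for the second after the job is handed in, while the arm keeps its last pose, push and grip.
It also fails if it takes over 72 s, if anything falls off the work surface, if the arm or the gripper's body presses on something with over 40 N, if the wrist force passes 120 N, or if a joint passes its speed limit or range.

ROBOT

A 7-joint arm with a two-finger parallel gripper is mounted at the origin on the work surface. World frame = base frame: x ahead of the robot, y to its left, z up, the work surface at z = 0. Lengths are in m, angles in rad, forces in N, time in s.
With the tool pointing down it reaches from about 0.4 to 0.85 m from the base axis. Payload 10.4 kg.
Tool frame: the origin (TCP) lies on the centre line of the jaws, within the pads' length; the fingertips stand 11 mm ahead of it and the grasp point (between the pads) lies 8 mm behind it; z points along the fingers, y is the line along which they close (so a half turn about z gives the same grasp; the last joint's range is limited). The gripper opens to 87 mm and grips with 3 to 60 N. Pads are 19 mm wide; open, the fingers measure 117 mm over their backs; the gripper's body (75 mm by 190 mm) begins 51 mm behind the grasp point.
Start: joints at [-1.191, 0.332, -0.065, 1.46, 0.022, 1.35, -0.088], TCP at [0.245, 0.575, 0.234] pointing down, gripper open.
Joint ranges: [-2.6, 2.6], [-0.5, 2.12], [-1.47, 1.34], [0.16, 2.42], [-1.27, 4.41], [0.06, 2.06], [-2.6, 2.6]. Speed limits (rad/s): [2.22, 2.22, 2.79, 2.79, 3.14, 3.14, 3.14].

INTERFACE

Orientations are given as a unit quaternion [x, y, z, w].
In Python, from bench import r gives the robot as it stands.
- The arm moves only by the shell command python3 -m pendant 'ROWS' [OPENING] [FORCE]. ROWS is JSON, a list of rows, each a list of 4 numbers: the shift along the tool's x, y, z in m, then the turn about the tool's z in rad. A call has 1 to 8 rows; each row shifts and turns the commanded pose from where the row before left it, along the tool's axes as they then stand; what a row does not reach is not made up. A row lasts 1/12 s, in which the tool goes at most 41.7 mm and 7.16 degrees, less where a joint would pass 70% of its speed; a pose out of reach is approached as far as the arm can. A call with a gripper value outside its range is refused whole. OPENING is the opening, from 0 (shut) to 1 (fully open), set as the call begins (- or left out, the last holds). The fingers move at their own pace and stop on an object; FORCE is the grip in N (left out, the last holds). Time passes only in rows, so rows that do not move let the fingers close. It gives the time, the measured TCP pose, the force, the opening and the grip force at its end, in the units of the state.
- r.read_state(): the state, without advancing time (a new reading comes with each control period).
- r.camera(name): name is "side" or "top" or "wrist"; returns a dict with "img" (480x640x3 uint8, red, green, blue), "camera_matrix" (3x3 intrinsics, pixels), "xyz" and "attitude" of the camera in the world. Camera axes: x right, y down, z forward; pixel columns grow to the right and rows downward; lengths in m; the calibration is good to about 2 mm. A picture is of the moment at which its call begins. There is no depth.
- r.close_job(): hands the job in; it is judged then, once.
Trained networks look in the newest picture that a camera, given by its name, has taken for a name from the list of things; names that differ only in an ending like _2 or _b are one class to them, and where a whole thing is asked for, a point or a joint stands for the part that bears it (a point fixed in the world has none). Each returns a list of dicts, best first, with "score" (0 to 1); they miss things now and then, are a little off and sometimes report something else, mostly with a low value. They report only what shows in the picture. A call takes as long as a camera call. They do not tell look-alikes from the thing itself.
- r.outline_of(thing, camera): "mask" (480x640 bool, what is visible of it) and "bbox" ([centre column, centre row, width, height] in pixels, round what is visible of it).
The state is a dict: "time": time; "joint_positions": joint angles; "joint_vel": joint speeds; "joint_torque": joint torques, N m; "ee_pos": TCP position; "eef_rot": TCP orientation; "ft_force": force on the tool from outside, world axes, zero at the start; "torque": the same for the moment, N m; "width": finger opening in m; "grip_force": force on a finger pad.
Only numpy, scipy, OpenCV 4.12 (cv2) and the standard library are available. Lean on these libraries where they do the work, as an engineer would, in place of code of your own. Each camera call takes 0.05 s, during which the arm holds its last target. There are 200 camera calls.

## Working session

There is one attempt and no reset: what is moved stays moved. The work goes in short steps, Python scripts to look and compute and a shell command to move; the robot and the scene stay as the last step left them, time stands still between calls to the robot, and variables do not carry over. Pictures are saved under pics/ and viewed, at most 13 in all, crops included, and the job is handed in when it is done.

```bash
ls; mkdir -p pics
python3 - <<'E'
from bench import r
import cv2,numpy as np
np.set_printoptions(precision=4,suppress=True)
for c in ["side","top","wrist"]:
    d=r.camera(c); cv2.imwrite(f"pics/a_{c}.png",d["img"][:,:,::-1]); print(c,d["camera_matrix"].tolist(),d["xyz"],d["attitude"])
    for t in ["level_mid","plate_spot","knob_grip","bangle","screwdriver","wax_block","bubble"]:
        try:
            for o in r.outline_of(t,c): print(t,round(o["score"],2),np.round(o["bbox"]))
        except Exception as e: print(t,e)
s=r.read_state(); print(s)
E
```

```text
pics
side [[515.4420193156321, 0.0, 324.8491737172893], [0.0, 515.4420193156321, 237.76386010733125], [0.0, 0.0, 1.0]] [ 0.2104 -1.0592  0.8651] [ 0.8814 -0.1174  0.0579 -0.4539]
level_mid 0.88 [347. 301.  53.  42.]
level_mid 0.74 [272. 322.  40.  54.]
level_mid 0.73 [258. 391.  58.  56.]
level_mid 0.7 [311. 271.  54.  20.]
plate_spot 0.76 [314. 208.  39.  49.]
knob_grip 0.5 [383. 284.  24.  22.]
bangle 0.75 [382. 285.  26.  19.]
screwdriver 0.48 [349. 217.   7.  30.]
wax_block 0.63 [280. 215.  11.  12.]
top [[498.6516927319376, 0.0, 326.02950536683517], [0.0, 498.6516927319376, 228.84350877846538], [0.0, 0.0, 1.0]] [ 0.3419 -0.0306  1.1198] [ 0.7139 -0.6979  0.0409 -0.0411]
level_mid 0.9 [488. 337.  56.  43.]
level_mid 0.86 [333. 240.  23.  67.]
level_mid 0.71 [404. 303.  59.  54.]
level_mid 0.55 [396. 221.  32.  65.]
plate_spot 0.63 [199. 250.  28.  22.]
plate_spot 0.59 [212. 206. 136.  78.]
knob_grip 0.56 [157. 190.  12.  26.]
bangle 0.72 [374. 170.  26.  30.]
screwdriver 0.83 [227. 164.  62.  20.]
wax_block 0.94 [201. 250.  29.  26.]
wax_block 0.25 [156. 189.  12.  27.]
wrist [[398.80573594914415, 0.0, 321.7278198108848], [0.0, 398.80573594914415, 245.5130022223611], [0.0, 0.0, 1.0]] [0.1688 0.6074 0.3842] [0.8245 0.5447 0.0844 0.1282]
{'time': 1.2, 'joint_positions': array([-1.1906,  0.3322, -0.0647,  1.4601,  0.0216,  1.3499, -0.0885]), 'joint_vel': array([-0.0008, -0.0013,  0.0012, -0.0013, -0.0012, -0.0001, -0.0004]), 'joint_torque': array([  0.001 , -62.3051,   0.0247, -39.0116,  -0.0613,   0.0312,
         0.    ]), 'ee_pos': array([0.245 , 0.575 , 0.2336]), 'eef_rot': array([0.2   , 0.9798, 0.0001, 0.    ]), 'ft_force': array([-0.0338, -0.6692, -0.1339]), 'torque': array([0.028 , 0.0269, 0.0006]), 'grip_force': 0.0, 'width': 0.08687678978355053}
```

View pics/a_top.png

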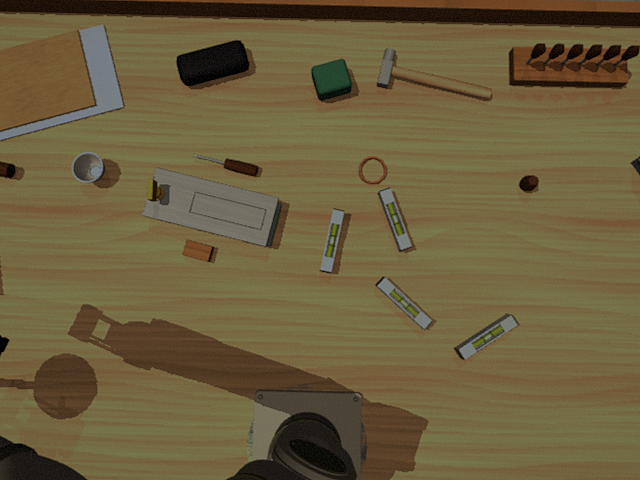

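Run:
```python
import cv2,numpy as np
a=cv2.imread("pics/a_top.png")
cv2.imwrite("pics/b_top.png",cv2.resize(a[140:380,120:540],None,fx=1.9,fy=1.9,interpolation=cv2.INTER_CUBIC))
a=cv2.imread("pics/a_side.png")
cv2.imwrite("pics/b_side.png",cv2.resize(a[170:430,210:430],None,fx=2.3,fy=2.3,interpolation=cv2.INTER_CUBIC))
```

```text
(no output)
```

View pics/b_side.png

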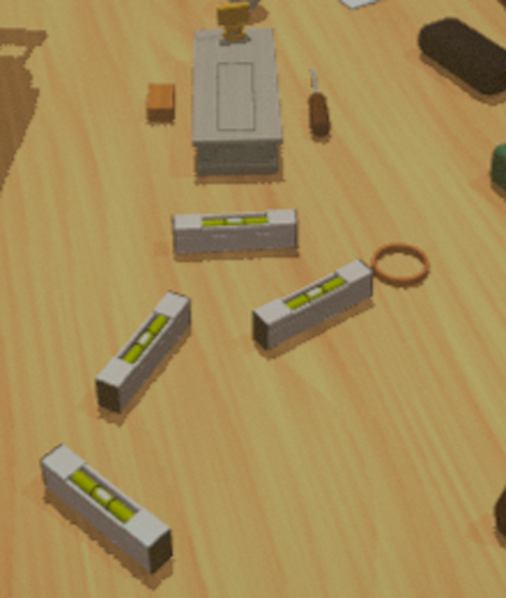

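```bash
cat > h.py <<'E'
import numpy as np,cv2
from scipy.spatial.transform import Rotation as R
from scipy.optimize import minimize
from bench import r
np.set_printoptions(precision=4,suppress=True)
def proj(d,P):
    q=(np.atleast_2d(P)-d["xyz"])@R.from_quat(d["attitude"]).as_matrix()
    p=q@d["camera_matrix"].T; return p[:,:2]/p[:,2:]
def back(d,uv,z):
    uv=np.atleast_2d(uv).astype(float)
    v=np.c_[uv,np.ones(len(uv))]@np.linalg.inv(d["camera_matrix"]).T@R.from_quat(d["attitude"]).as_matrix().T
    return d["xyz"]+v*((z-d["xyz"][2])/v[:,2])[:,None]
def box(x,y,z0,yaw,L,W,H):
    c=np.array([[i*L/2,j*W/2,k*H] for i in(-1,1) for j in(-1,1) for k in(0,1)])
    return c@R.from_euler("z",yaw).as_matrix().T+[x,y,z0]
def fit(views,p0,L,W,H,z0=0):  # views: (camera dict, mask); soft IoU fit of box silhouette
    def cost(p):
        t=0
        for d,m in views:
            g=np.zeros(m.shape,np.uint8)
            h=cv2.convexHull(proj(d,box(p[0],p[1],z0,p[2],L,W,H)).astype(np.float32))
            cv2.fillConvexPoly(g,np.round(h*16).astype(np.int32),255,cv2.LINE_AA,4)
            g=g/255.; t+=1-np.minimum(g,m).sum()/np.maximum(g,m).sum()
        return t
    o=minimize(cost,p0,method="Nelder-Mead",options=dict(initial_simplex=np.array(p0)+np.vstack([np.zeros(3),np.diag([.008,.008,.15])]),xatol=1e-4,fatol=1e-4))
    return o.x,o.fun
E
python3 - <<'E'
from h import *
T=r.camera("top")
for o in r.outline_of("level_mid","top"):
    m=o["mask"]; 
    (c,_,_)=cv2.minAreaRect(np.argwhere(m)[:,::-1].astype(np.float32))
    vx,vy,_,_=cv2.fitLine(np.argwhere(m)[:,::-1].astype(np.float32),2,0,.01,.01).ravel()
    c=np.array(c); a,b=back(T,[c-20*np.r_[vx,vy],c+20*np.r_[vx,vy]],.036); yaw=np.arctan2(*(b-a)[1::-1])
    p,f=fit([(T,m)],[*(a+b)[:2]/2,yaw],.14,.025,.036); print(np.round(c),p,f,np.hypot(*p[:2]))
print("bangle",back(T,[374,170],.005),"wax",back(T,[200,250],.011),"knob",back(T,[157,190],.094),"sd",back(T,[227,164],.01))
i=T["img"][:,:,::-1]
k=np.hstack([cv2.resize(i[140:260,135:295],None,fx=3.2,fy=3.2,interpolation=2),cv2.resize(i[150:270,320:420],None,fx=2.8,fy=3.2,interpolation=2)])
cv2.imwrite("pics/c.png",k)
E
```

```text
[395. 219.] [ 0.4958 -0.1813 -2.7918] 0.0821807661533489 0.5278704367386032
[487. 335.] [ 0.2453 -0.3817 -0.9946] 0.0779117671587023 0.45372322781337215
[404. 303.] [ 0.3128 -0.2015 -2.3031] 0.0529407948620223 0.372054315931923
[333. 240.] [ 0.445  -0.0434 -0.1898] 0.08481745016645803 0.4471269030163286
[372. 170.] [ 0.6174 -0.1178 -1.3406] 0.8893671975893241 0.6285410449849372
bangle [[ 0.6096 -0.1353  0.005 ]] wax [[0.4174 0.2506 0.011 ]] knob [[0.5352 0.3259 0.094 ]] sd [[0.6147 0.1997 0.01  ]]
```

View pics/c.png

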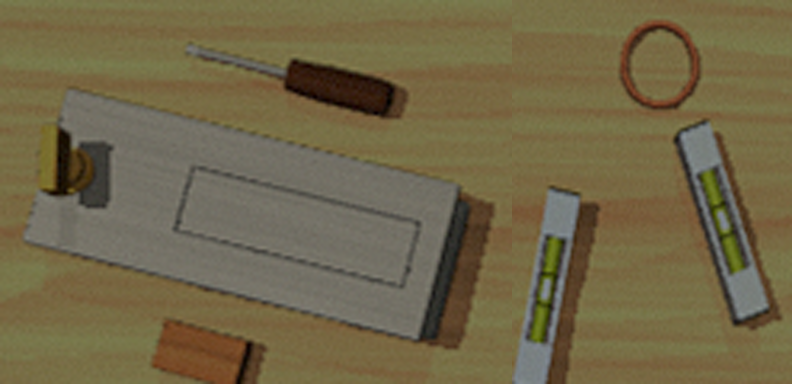

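Run:
```python
from h import *
T=r.camera("top"); S=r.camera("side")
g=lambda c,n:[o["mask"] for o in r.outline_of(n,c)]
def near(c,p,d):
    uv=proj(d,p)[0]; return min(g(c,"level_mid"),key=lambda m:np.hypot(*(np.argwhere(m)[:,::-1].mean(0)-uv)))
P=[.4958,-.1813,.018]
mt,ms=near("top",P,T),near("side",P,S)
for v in([(T,mt)],[(S,ms)],[(T,mt),(S,ms)]): print("level",*fit(v,[.4958,-.1813,.35],.14,.025,.036))
c=np.array([[193,167],[419,222],[404,287],[176,230]]);c=(c+.5)/3.2-.5+[135,140]
W=back(T,c,.0488);print(W, "ctr",W.mean(0))
d=(W[0]+W[3]-W[1]-W[2])[:2];yaw=np.arctan2(d[1],d[0]);u=d/np.hypot(*d);print("yaw",yaw,"len",np.hypot(*d)/2,"knob",W.mean(0)[:2]+.16*u)
# side cross-check
c=np.array([[216,62],[255,63],[256,130],[217,130]]);c=(c+.5)/2.3-.5+[210,170]
W=back(S,c,.0488);print("side ctr",W.mean(0)); d=(W[0]+W[1]-W[2]-W[3])[:2];print(np.arctan2(d[1],d[0]))
for c,dd in(("top",T),("side",S)):
  for o in r.outline_of("knob_grip",c): print(c,o["score"],o["bbox"],[back(dd,o["bbox"][:2],.085)])
print(r.read_state()["time"])
```

```text
level [ 0.4958 -0.1813  0.35  ] 1.0
level [ 0.495  -0.1812  0.3859] 0.13408665242457052
level [ 0.495  -0.1812  0.3859] 1.1340866524245705
[[0.5415 0.2586 0.0488]
 [0.5071 0.1033 0.0488]
 [0.4625 0.1118 0.0488]
 [0.4979 0.2678 0.0488]] ctr [0.5023 0.1854 0.0488]
yaw 1.3504172537211785 len 0.15956055367457886 knob [0.5372 0.3415]
side ctr [0.5032 0.186  0.0488]
1.3360788189979371
top 0.57 [158.1, 188.8, 15.7, 26.8] [array([[0.5395, 0.3269, 0.085 ]])]
side 0.5 [311.1, 177.9, 15.1, 12.8] [array([[0.5324, 0.3169, 0.085 ]])]
1.6
```

```bash
cat > go.py <<'E'
import sys
from h import *
s=r.read_state(); M=R.from_quat(s["eef_rot"]).as_matrix(); a=[float(v) for v in sys.argv[1:]]
d=M.T@(np.array(a[:3])-s["ee_pos"]); yy=np.arctan2(M[1,1],M[0,1]); t=-((a[3]-yy+np.pi/2)%np.pi-np.pi/2)
print("shift",d,"turn",round(t,4),"alt",round(t-np.sign(t)*np.pi,3),"t",s["time"],"pos",s["ee_pos"],"zax",M[:,2],"q",s["joint_positions"],"F",s["ft_force"],"w",s["width"])
E
python3 -m pendant '[[-0.026,-0.03,0,0],[-0.026,-0.03,0,0],[-0.026,-0.03,0,0],[-0.026,-0.03,0,0],[-0.026,-0.03,0,0],[-0.026,-0.03,0,0],[-0.026,-0.03,0,0],[-0.026,-0.03,0,0]]'
python3 -m pendant '[[-0.026,-0.03,0,0],[-0.026,-0.03,0,0],[-0.026,-0.03,0,0],[-0.026,-0.03,0,0],[-0.026,-0.03,0,0],[-0.026,-0.03,0,0],[-0.026,-0.03,0,0],[-0.026,-0.03,0,0]]'
python3 go.py .4954 -.1813 .12 1.931
```

```text
time: 2.27
ee_pos: [0.3425, 0.2708, 0.2337]
eef_rot: [0.2, 0.98, 0.0, 0.0]
ft_force: [0.9, 0.6, 0.6]
width: 0.0872
grip_force: 0.0
time: 2.93
ee_pos: [0.4398, -0.0317, 0.2339]
eef_rot: [0.2, 0.98, 0.0, 0.001]
ft_force: [0.3, -0.0, -0.3]
width: 0.0874
grip_force: 0.0
shift [-0.1097 -0.1159  0.1139] turn -0.763 alt 2.379 t 2.9333 pos [ 0.4398 -0.0317  0.2339] zax [ 0.0012  0.0007 -1.    ] q [-0.6127 -0.1266  0.5445  1.9417  0.0671  1.3077  1.0788] F [ 0.2638 -0.0218 -0.2882] w 0.08737773964848296
```

```bash
python3 -m pendant '[[-0.0275,-0.029,0,0],[-0.0275,-0.029,0,0],[-0.0275,-0.029,0,0],[-0.0275,-0.029,0,0],[0,0,0.03,-0.11],[0,0,0.03,-0.11],[0,0,0.03,-0.11],[0,0,0.02,-0.11]]'
python3 -m pendant '[[0,0,0,-0.11],[0,0,0,-0.11],[0,0,0,-0.103],[0,0,0,0],[0,0,0,0]]'
python3 go.py .4954 -.1813 .018 1.931
python3 - <<'E'
from h import *
W=r.camera("wrist");T=r.camera("top")
cv2.imwrite("pics/w1.png",W["img"][:,:,::-1])
for o in r.outline_of("level_mid","wrist"): print(o["score"],o["bbox"])
for o in r.outline_of("level_mid","wrist"):
    print(fit([(W,o["mask"])],[.4954,-.1813,.36],.14,.025,.036))
E
```

```text
time: 3.6
ee_pos: [0.4942, -0.1793, 0.1209]
eef_rot: [-0.021, 1.0, 0.0, -0.001]
ft_force: [0.3, -0.7, -0.2]
width: 0.0871
grip_force: 0.0
time: 4.02
ee_pos: [0.4953, -0.1795, 0.1236]
eef_rot: [-0.178, 0.984, 0.0, 0.0]
ft_force: [0.8, -0.9, -0.2]
width: 0.0866
grip_force: 0.0
shift [ 0.0006 -0.0017  0.1056] turn -0.0033 alt 3.138 t 4.0167 pos [ 0.4953 -0.1795  0.1236] zax [ 0.0002  0.0002 -1.    ] q [-0.3181  0.2362  0.6573  1.8842 -0.1636  1.0747  2.3317] F [ 0.7651 -0.9163 -0.243 ] w 0.08663335539458407
0.73 [321.4, 242.2, 39.6, 217.3]
0.67 [439.1, 34.9, 86.2, 69.8]
0.57 [544.4, 244.1, 188.4, 203.1]
(array([ 0.4943, -0.1824,  0.3563]), np.float64(0.04469122355261468))
(array([ 0.4954, -0.1813,  0.36  ]), np.float64(1.0))
(array([ 0.4954, -0.1813,  0.36  ]), np.float64(1.0))
```

View pics/w1.png

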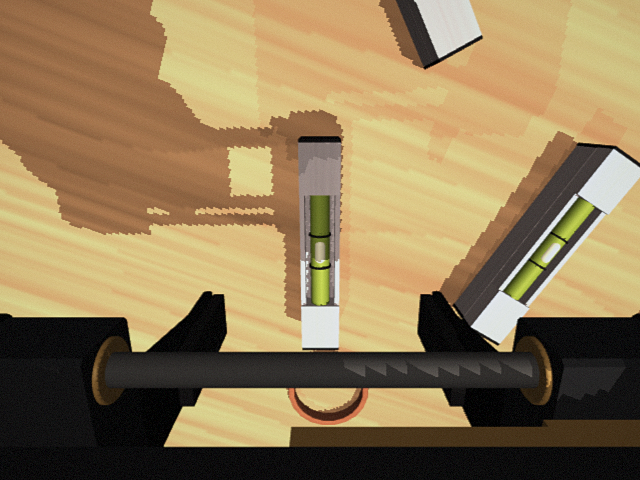

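```bash
python3 -m pendant '[[0.001,-0.002,0.03,0],[0,0,0.03,0],[0,0,0.025,0],[0,0,0.0125,0],[0,0,0.006,0],[0,0,0,0],[0,0,0,0]]'
python3 -m pendant '[[0,0,0,0],[0,0,0,0],[0,0,0,0],[0,0,0,0],[0,0,0,0],[0,0,0,0],[0,0,0,0],[0,0,0,0]]' 0.15 25
python3 -m pendant '[[0,0,0,0],[0,0,0,0],[0,0,0,0],[0,0,0,0]]'
python3 go.py .5027 .1857 .18 -.2204
```

```text
time: 4.8
ee_pos: [0.4957, -0.182, 0.021]
eef_rot: [-0.179, 0.984, -0.0, 0.001]
ft_force: [-0.1, -0.1, 0.1]
width: 0.0873
grip_force: 0.0
time: 5.47
ee_pos: [0.495, -0.1817, 0.02]
eef_rot: [-0.179, 0.984, 0.0, -0.0]
ft_force: [0.1, -0.8, 0.1]
width: 0.0417
grip_force: 0.0
time: 5.8
ee_pos: [0.495, -0.1816, 0.02]
eef_rot: [-0.179, 0.984, 0.0, -0.0]
ft_force: [-0.9, 0.1, 0.0]
width: 0.0248
grip_force: 25.0
shift [-0.1367  0.3411 -0.1599] turn -0.9902 alt 2.151 t 5.8 pos [ 0.495  -0.1816  0.02  ] zax [-0.0001  0.0002 -1.    ] q [-0.2502  0.3998  0.6025  1.9574 -0.2927  0.8708  2.4373] F [-0.9023  0.1159  0.045 ] w 0.02479561359510645
```

```bash
python3 -m pendant '[[0,0,-0.01,0],[0,0,-0.02,0],[0,0,-0.035,0],[0,0,-0.035,0],[0,0,-0.035,0],[-0.01,0.025,-0.025,0],[-0.0137,0.0341,0,0],[-0.0137,0.0341,0,0]]'
python3 -m pendant '[[-0.0137,0.0341,0,0],[-0.0137,0.0341,0,0],[-0.0137,0.0341,0,0],[-0.0137,0.0341,0,0],[-0.0137,0.0341,0,0],[-0.0137,0.0341,0,0],[-0.0137,0.0341,0,0],[0,0,0,0.1]]'
python3 -m pendant '[[0,0,0,0.12],[0,0,0,0.12],[0,0,0,0.12],[0,0,0,0.12],[0,0,0,0.12],[0,0,0,0.12],[0,0,0,0.12],[0,0,0,0.12]]'
python3 -m pendant '[[0,0,0,0.12],[0,0,0,0.12],[0,0,0,0.12],[0,0,0,0.12],[0,0,0,0.12],[0,0,0,0.12],[0,0,0,0.1],[0,0,0,0]]'
python3 go.py .5027 .1857 .09 -.2204
```

```text
time: 6.47
ee_pos: [0.4977, -0.0813, 0.1824]
eef_rot: [-0.178, 0.984, -0.0, 0.002]
ft_force: [0.9, 1.3, -3.9]
width: 0.025
grip_force: 25.0
time: 7.13
ee_pos: [0.5013, 0.1842, 0.1802]
eef_rot: [-0.135, 0.991, 0.001, -0.0]
ft_force: [-0.5, 2.3, -3.7]
width: 0.0249
grip_force: 25.0
time: 7.8
ee_pos: [0.5026, 0.1754, 0.1804]
eef_rot: [0.346, 0.938, -0.0, -0.0]
ft_force: [-1.1, -0.7, -3.5]
width: 0.0245
grip_force: 25.0
time: 8.47
ee_pos: [0.5026, 0.1756, 0.1804]
eef_rot: [0.691, 0.723, -0.0, 0.0]
ft_force: [-0.3, 0.0, -2.3]
width: 0.0248
grip_force: 25.0
shift [0.0101 0.0006 0.0904] turn 0.2663 alt -2.875 t 8.4667 pos [0.5026 0.1756 0.1804] zax [-0.0001 -0.0002 -1.    ] q [-0.9355  0.1737  0.5732  1.8045 -0.1008  1.1927 -0.2859] F [-0.3384  0.0469 -2.2609] w 0.024753447546762532
```

```bash
python3 -m pendant '[[0,0,0,0.11],[0,0,0,0.11],[0,0,0,0.046],[0.01,0.0006,0,0],[0,0,0.03,0],[0,0,0.03,0],[0,0,0.02,0],[0,0,0.015,0]]'
python3 -m pendant '[[0,0,0,0],[0,0,0,0],[0,0,0,0]]'
python3 go.py .5027 .1857 .07 -.2204
python3 - <<'E'
from h import *
W=r.camera("wrist");S=r.camera("side")
a=cv2.resize(W["img"],(533,400)); b=cv2.resize(S["img"][140:260,260:372],None,fx=2.3,fy=400/120,interpolation=2)
cv2.imwrite("pics/w2.png",np.hstack([a,b])[:,:,::-1])
E
```

```text
time: 9.13
ee_pos: [0.5046, 0.1859, 0.083]
eef_rot: [0.777, 0.629, -0.001, -0.0]
ft_force: [0.5, -0.2, -2.4]
width: 0.0247
grip_force: 25.0
time: 9.38
ee_pos: [0.5062, 0.1861, 0.0862]
eef_rot: [0.778, 0.628, 0.001, 0.0]
ft_force: [0.1, 0.7, -2.2]
width: 0.0251
grip_force: 25.0
shift [-0.0011 -0.0034  0.0162] turn 0.0074 alt -3.134 t 9.3833 pos [0.5062 0.1861 0.0862] zax [ 0.0012  0.0007 -1.    ] q [-0.9283  0.3076  0.5704  1.8836 -0.1952  1.0041 -0.487 ] F [ 0.1328  0.7275 -2.185 ] w 0.025081381595467633
```

View pics/w2.png

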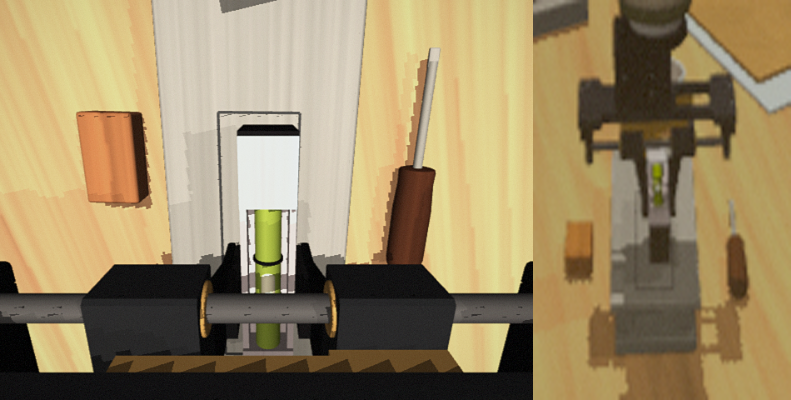

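```bash
python3 - <<'E'
from h import *
W=r.camera("wrist")
p=back(W,[[263,134.5],[359.5,134.5]],.0478);c=p.mean(0)
print(p,c[:2]-.08*np.r_[np.cos(1.345),np.sin(1.345)],np.hypot(*(p[1]-p[0])[:2]))
p=back(W,[[285,163],[357,163]],.102);print("level +x end bottom-ish",p.mean(0))
E
python3 -m pendant '[[-0.001,-0.003,0.004,0.007],[0,0,0.004,0],[0,0,0.002,0],[0,0,0.002,0],[0,0,0,0],[0,0,0,0]]'
python3 go.py .503 .1857 .07 -.2204
```

```text
[[0.4974 0.2664 0.0478]
 [0.5405 0.257  0.0478]] [0.501  0.1837] 0.044164597228474586
level +x end bottom-ish [0.5217 0.2537 0.102 ]
time: 10.03
ee_pos: [0.5023, 0.1851, 0.0729]
eef_rot: [0.781, 0.624, -0.0, -0.0]
ft_force: [-0.2, -0.5, -2.8]
width: 0.0246
grip_force: 25.0
shift [0.0007 0.0005 0.0029] turn -0.0016 alt 3.14 t 10.0333 pos [0.5023 0.1851 0.0729] zax [-0.0002 -0.0001 -1.    ] q [-0.9269  0.3195  0.5666  1.9024 -0.2048  0.977  -0.4897] F [-0.1615 -0.459  -2.79  ] w 0.02461398208908053
```

```bash
python3 -m pendant '[[0,0,0.001,0],[0,0,0.001,0],[0,0,0,0],[0,0,0,0]]'
python3 -m pendant '[[0,0,0.001,0],[0,0,0,0],[0,0,0,0]]'
```

```text
time: 10.37
ee_pos: [0.5024, 0.1852, 0.071]
eef_rot: [0.781, 0.624, 0.0, -0.0]
ft_force: [-0.6, -0.7, -1.9]
width: 0.0245
grip_force: 25.0
time: 10.62
ee_pos: [0.5023, 0.1852, 0.07]
eef_rot: [0.781, 0.624, -0.0, -0.0]
ft_force: [0.3, -0.5, -2.7]
width: 0.0246
grip_force: 25.0
```

```bash
python3 -m pendant '[[0,0,0.0007,0],[0,0,0,0],[0,0,0,0]]'
python3 -m pendant '[[0,0,0.0007,0],[0,0,0,0],[0,0,0,0]]'
```

```text
time: 10.87
ee_pos: [0.5025, 0.1853, 0.0695]
eef_rot: [0.781, 0.624, 0.0, -0.0]
ft_force: [-0.7, -0.5, 0.1]
width: 0.0247
grip_force: 25.0
time: 11.12
ee_pos: [0.5025, 0.1855, 0.0688]
eef_rot: [0.781, 0.624, 0.0, -0.0]
ft_force: [-0.0, 1.1, 1.9]
width: 0.0244
grip_force: 25.0
```

```bash
python3 -m pendant '[[0,0,0,0],[0,0,0,0],[0,0,0,0],[0,0,0,0],[0,0,0,0],[0,0,0,0]]' 0.6
python3 -m pendant '[[0,0,-0.01,0],[0,0,-0.02,0],[0,0,-0.035,0],[0,0,-0.035,0],[0,0,-0.03,0],[0,0,0,0],[0,0,0,0]]'
python3 - <<'E'
from h import *
W=r.camera("wrist");T=r.camera("top")
cv2.imwrite("pics/w3.png",W["img"][:,:,::-1])
print(proj(W,[.5372,.3415,.094]))
for o in r.outline_of("level_mid","wrist"):print(o["score"],o["bbox"])
for o in r.outline_of("knob_grip","wrist"):print(o["score"],o["bbox"])
E
python3 go.py .5372 .3415 .15 0
```

```text
time: 11.62
ee_pos: [0.5024, 0.1852, 0.0686]
eef_rot: [0.781, 0.624, 0.0, -0.0]
ft_force: [0.2, -0.6, -0.3]
width: 0.05
grip_force: 0.0
time: 12.2
ee_pos: [0.5033, 0.1855, 0.2009]
eef_rot: [0.781, 0.624, 0.002, -0.0]
ft_force: [0.1, 0.7, -0.9]
width: 0.0521
grip_force: 0.0
[[316.9717 -23.6613]]
0.67 [320.2, 234.7, 35.9, 195.8]
0.61 [314.8, 423.0, 133.7, 6.4]
0.74 [310.6, 10.3, 56.1, 20.6]
shift [0.1606 0.0002 0.0474] turn -0.222 alt 2.92 t 12.4 pos [0.5017 0.1849 0.1976] zax [-0.0016 -0.001  -1.    ] q [-0.9778  0.1664  0.6018  1.7767 -0.0993  1.2307 -0.5711] F [-0.9528  0.2164  0.9747] w 0.052580759860723476
```

View pics/w3.png

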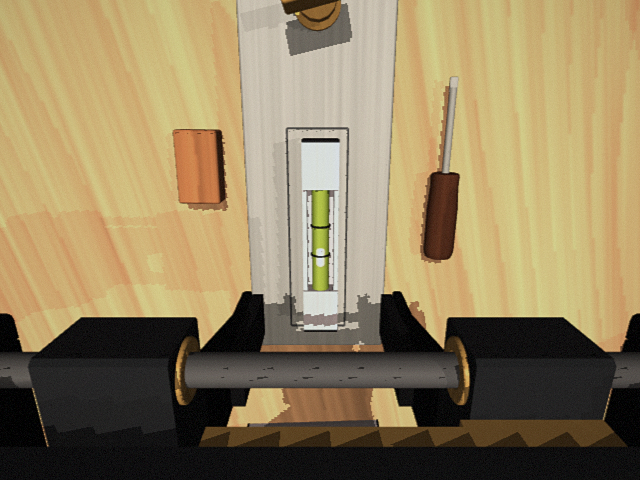

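```bash
python3 -m pendant '[[0.04,0,0,0],[0.04,0,0,0],[0.02,0,0,0],[0,0,0,0],[0,0,0,0]]' 1
python3 - <<'E'
from h import *
W=r.camera("wrist")
print(proj(W,[[.5372,.3415,.094],r.read_state()["ee_pos"]]))
for o in r.outline_of("knob_grip","wrist"):print(o["score"],o["bbox"])
for o in r.outline_of("level_mid","wrist"):print(o["score"],o["bbox"])
cv2.imwrite("pics/w4.png",cv2.resize(W["img"][20:260,200:440,::-1],None,fx=2.5,fy=2.5,interpolation=2))
E
python3 go.py .5372 .3415 .15 0
```

```text
time: 12.82
ee_pos: [0.5238, 0.2834, 0.1971]
eef_rot: [0.781, 0.625, -0.001, 0.0]
ft_force: [-1.1, -1.5, -0.6]
width: 0.0775
grip_force: 0.0
[[320.9392 158.2174]
 [321.0454 328.8548]]
0.75 [322.7, 156.6, 65.2, 35.7]
0.73 [324.6, 346.5, 33.9, 160.7]
shift [ 0.0617 -0.001   0.0482] turn -0.2239 alt 2.918 t 12.9667 pos [0.5245 0.2811 0.1983] zax [-0.0006 -0.0009 -1.    ] q [-1.0227  0.3119  0.5579  1.6189 -0.1709  1.2609 -0.6579] F [0.5857 0.3548 0.1659] w 0.08480781630072998
```

View pics/w4.png

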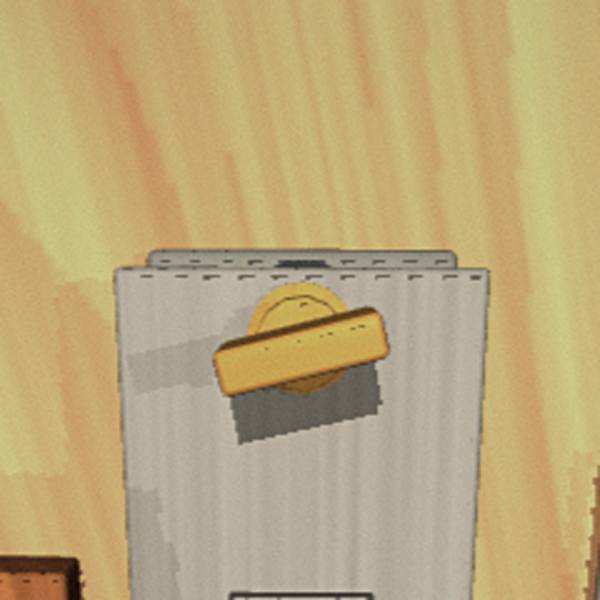

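```bash
python3 -m pendant '[[0.03,0,0,-0.12],[0,0,0,-0.12],[0,0,0,-0.12],[0,0,0,-0.12],[0,0,0,-0.12],[0,0,0,-0.12],[0,0,0,-0.12],[0,0,0,-0.12]]'
python3 -m pendant '[[0,0,0,-0.12],[0,0,0,-0.12],[0,0,0,-0.12],[0,0,0,-0.12],[0,0,0,-0.12],[0,0,0,-0.12],[0,0,0,-0.114],[0,0,0,0]]'
python3 go.py .5370 .3407 .15 1.571
```

```text
time: 13.63
ee_pos: [0.5312, 0.3105, 0.1988]
eef_rot: [0.403, 0.915, 0.0, 0.0]
ft_force: [-0.1, 1.2, 0.1]
width: 0.0872
grip_force: 0.0
time: 14.3
ee_pos: [0.5313, 0.3106, 0.1989]
eef_rot: [-0.002, 1.0, -0.0, 0.0]
ft_force: [0.1, 0.3, 0.6]
width: 0.0868
grip_force: 0.0
shift [-0.0059  0.0301  0.0489] turn 0.0046 alt -3.137 t 14.3 pos [0.5313 0.3106 0.1989] zax [ 0.0002 -0.     -1.    ] q [-0.818   0.332   0.2697  1.5507 -0.0909  1.2711  1.0401] F [0.1336 0.292  0.5986] w 0.08682893171129696
```

```bash
python3 -m pendant '[[-0.006,0.03,0,0.004],[0,0,0.03,0],[0,0,0.02,0],[0,0,0,0],[0,0,0,0]]'
python3 - <<'E'
from h import *
W=r.camera("wrist")
print(proj(W,[[.5370,.3407,.094],r.read_state()["ee_pos"]]))
for o in r.outline_of("knob_grip","wrist"):
    print(o["score"],o["bbox"],fit([(W,o["mask"])],[.537,.3407,0.],.044,.012,.028,.066))
E
python3 go.py .5370 .3407 .075 1.571
```

```text
time: 14.72
ee_pos: [0.5367, 0.3408, 0.1482]
eef_rot: [0.003, 1.0, -0.001, -0.001]
ft_force: [0.4, -0.2, 0.5]
width: 0.0868
grip_force: 0.0
[[322.6313 276.6977]
 [324.1093 327.465 ]]
0.65 [321.8, 267.2, 42.3, 86.4] (array([0.5363, 0.3394, 0.0312]), np.float64(0.2417424733819551))
shift [ 0.0009 -0.0011  0.0754] turn -0.0056 alt 3.136 t 14.8167 pos [0.5378 0.3417 0.1504] zax [ 0.0017  0.0011 -1.    ] q [-0.834   0.4144  0.2551  1.5465 -0.1095  1.1927  1.0062] F [-0.9716  0.2886 -0.1169] w 0.08732102395160447
```

```bash
python3 -m pendant '[[0.0005,-0.001,0.03,0],[0,0,0.025,0],[0,0,0.012,0],[0,0,0.007,0],[0,0,0,0],[0,0,0,0]]'
python3 -m pendant '[[0,0,0,0],[0,0,0,0],[0,0,0,0],[0,0,0,0],[0,0,0,0],[0,0,0,0],[0,0,0,0],[0,0,0,0]]' 0.08 20
python3 -m pendant '[[0,0,0,0],[0,0,0,0],[0,0,0,0],[0,0,0,0],[0,0,0,0],[0,0,0,0]]'
python3 go.py .5370 .3407 .075 1.571
```

```text
time: 15.32
ee_pos: [0.5372, 0.3413, 0.0761]
eef_rot: [0.002, 1.0, 0.001, 0.001]
ft_force: [1.1, -1.4, 0.3]
width: 0.0866
grip_force: 0.0
time: 15.98
ee_pos: [0.5364, 0.341, 0.0746]
eef_rot: [0.001, 1.0, -0.0, -0.0]
ft_force: [0.3, 0.1, 0.2]
width: 0.0414
grip_force: 0.0
time: 16.48
ee_pos: [0.5365, 0.3402, 0.0746]
eef_rot: [0.002, 1.0, -0.0, -0.0]
ft_force: [-1.4, -5.1, 1.4]
width: 0.0238
grip_force: 20.0
shift [-0.0005  0.0005 -0.0004] turn -0.0035 alt 3.138 t 16.4833 pos [0.5365 0.3402 0.0746] zax [-0.0003 -0.0009 -1.    ] q [-0.8233  0.4868  0.2415  1.6159 -0.1283  1.0553  1.0222] F [-1.3917 -5.1089  1.4263] w 0.02377404746752423
```

```bash
python3 -m pendant '[[0,0,0,0],[0,0,0,0],[0,0,0,0],[0,0,-0.004,0],[0,0,-0.003,0],[0,0,0,0]]' 0.4
python3 -m pendant '[[0,0,0,0],[0,0,0,0],[0,0,0,0],[0,0,0,0],[0,0,0,0],[0,0,0,0],[0,0,0,0],[0,0,0,0]]' 0.05 20
python3 go.py .5370 .3407 .082 1.571
```

```text
time: 16.98
ee_pos: [0.5369, 0.3416, 0.0827]
eef_rot: [0.001, 1.0, 0.001, 0.001]
ft_force: [-0.8, 0.3, 0.8]
width: 0.0347
grip_force: 0.0
time: 17.65
ee_pos: [0.5365, 0.3402, 0.0815]
eef_rot: [0.002, 1.0, -0.0, -0.0]
ft_force: [-1.8, -4.7, 2.7]
width: 0.0122
grip_force: 19.9
shift [-0.0005  0.0005 -0.0005] turn -0.0036 alt 3.138 t 17.65 pos [0.5365 0.3402 0.0815] zax [-0.0004 -0.001  -1.    ] q [-0.8245  0.4791  0.243   1.6109 -0.1263  1.068   1.0207] F [-1.8023 -4.7253  2.7389] w 0.012214978969072126
```

```bash
python3 -m pendant '[[0,-0.001,0,0.06],[0,0,0,0.12],[0,0,0,0.12],[0,0,0,0.12],[0,0,0,0.12],[0,0,0,0.12],[0,0,0,0.12],[0,0,0,0.12]]'
python3 -m pendant '[[0,0,0,0.12],[0,0,0,0.12],[0,0,0,0.1],[0,0,0,0.1],[0,0,0,0],[0,0,0,0],[0,0,0,0],[0,0,0,0]]'
cat > bub.py <<'E'
from h import *
p0=[.5025,.1853,1.35]
u=np.r_[np.cos(1.35),np.sin(1.35)];v=np.r_[-u[1],u[0]]
import sys
tag=sys.argv[1]; ims=[]
for c in("top","side","wrist"):
    d=r.camera(c)
    s=np.arange(-.05,.0501,.0005);w=np.arange(-.016,.0161,.0005)
    S,Wd=np.meshgrid(s,w);P=np.c_[p0[0]+S.ravel()*u[0]+Wd.ravel()*v[0],p0[1]+S.ravel()*u[1]+Wd.ravel()*v[1],np.full(S.size,.085)]
    q=proj(d,P).reshape(*S.shape,2).astype(np.float32)
    im=cv2.remap(d["img"],q[...,0],q[...,1],cv2.INTER_CUBIC,borderMode=cv2.BORDER_CONSTANT);ims.append(cv2.resize(im,(780,190)))
cv2.imwrite(f"pics/bub_{tag}.png",np.vstack(ims)[:,:,::-1])
E
python3 bub.py 1; python3 go.py .5370 .3407 .082 1.571
```

```text
time: 18.32
ee_pos: [0.536, 0.3393, 0.0815]
eef_rot: [0.439, 0.898, -0.001, -0.0]
ft_force: [-3.7, -5.7, 3.2]
width: 0.0122
grip_force: 19.9
time: 18.98
ee_pos: [0.5356, 0.3391, 0.0815]
eef_rot: [0.622, 0.783, -0.001, -0.0]
ft_force: [-6.2, -5.9, 4.8]
width: 0.0117
grip_force: 20.0
shift [ 0.0012  0.0017 -0.0005] turn -1.3434 alt 1.798 t 19.1333 pos [0.5356 0.3392 0.0815] zax [-0.0021 -0.0013 -1.    ] q [-1.0209  0.5118  0.506   1.6245 -0.2727  1.0789 -0.2113] F [-5.4455 -6.0213  5.3919] w 0.011884973974451202
```

View pics/bub_1.png

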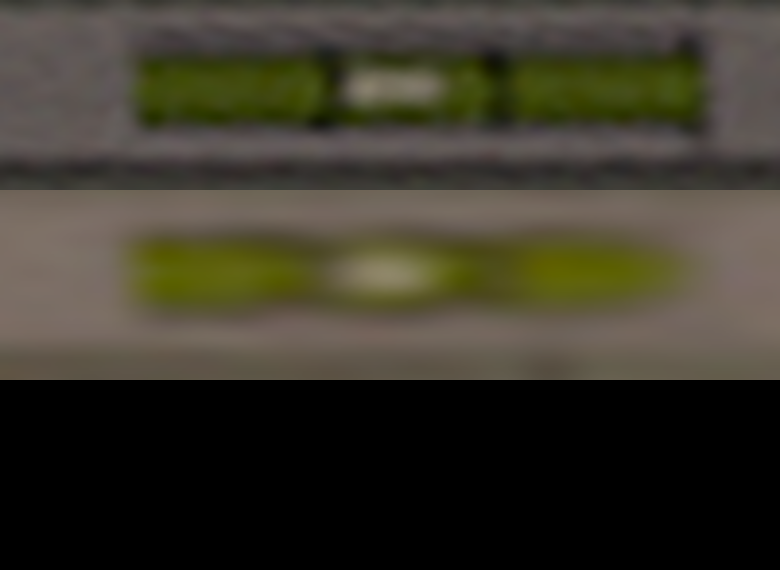

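```bash
cat > bm.py <<'E'
from h import *
u=np.r_[np.cos(1.35),np.sin(1.35)];v=np.r_[-u[1],u[0]]
d=r.camera("top")
s=np.arange(-.034,.0341,.0005);w=np.arange(-.003,.0031,.0005)
S,Wd=np.meshgrid(s,w);P=np.c_[.5025+S.ravel()*u[0]+(Wd.ravel()+.001)*v[0],.1853+S.ravel()*u[1]+(Wd.ravel()+.001)*v[1],np.full(S.size,.085)]
q=proj(d,P).reshape(*S.shape,2).astype(np.float32)
im=cv2.remap(d["img"],q[...,0],q[...,1],cv2.INTER_CUBIC).astype(float).mean(0)
b=im[:,2]; wt=np.clip(b-b.max()*.55,0,None); cb=(wt*s).sum()/wt.sum()
G=im[:,1]; L=[]
for lo,hi in((-.018,-.006),(.005,.018)):
    k=(s>lo)&(s<hi); m=np.clip(np.percentile(G[k],30)-G[k],0,None); L.append((m*s[k]).sum()/m.sum())
print("bubble c",cb*1e3,"lines",np.array(L)*1e3,"offset mm",(cb-np.mean(L))*1e3,"t",r.read_state()["time"])
E
python3 -m pendant '[[0,0,0,0],[0,0,0,0],[0,0,0,0],[0,0,0,0],[0,0,0,0],[0,0,0,0],[0,0,0,0],[0,0,0,0]]'
python3 bm.py
```

```text
time: 19.8
ee_pos: [0.5356, 0.3392, 0.0815]
eef_rot: [0.622, 0.783, -0.001, -0.0]
ft_force: [-5.8, -6.4, 5.6]
width: 0.0115
grip_force: 20.0
bubble c -4.087463394226723 lines [-7.7498 14.477 ] offset mm -7.451078443835199 t 19.85
```

```bash
python3 bub.py 2
```

```text
(no output)
```

View pics/bub_2.png

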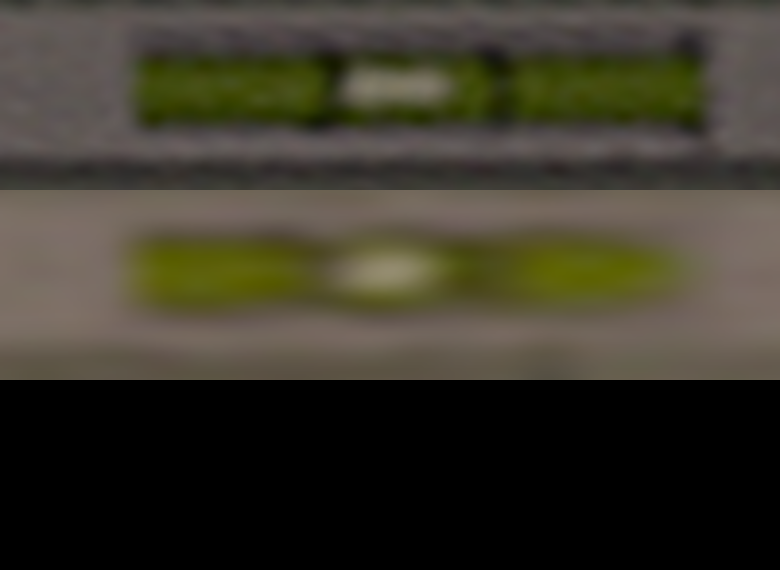

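```bash
python3 - <<'E'
t=open('bm.py').read()
t=t.replace("wt=np.clip(b-b.max()*.55,0,None)","wt=np.clip(b-(np.median(b)+b.max())/2,0,None)").replace("(-.018,-.006),(.005,.018)","(-.013,-.005),(.0105,.018)")
open('bm.py','w').write(t)
E
python3 bm.py
python3 -m pendant '[[0,0,0,0.1],[0,0,0,0.1],[0,0,0,0.1],[0,0,0,0],[0,0,0,0],[0,0,0,0],[0,0,0,0],[0,0,0,0]]'
python3 -m pendant '[[0,0,0,0],[0,0,0,0],[0,0,0,0],[0,0,0,0],[0,0,0,0],[0,0,0,0],[0,0,0,0],[0,0,0,0]]'
python3 bm.py;python3 bm.py
```

```text
bubble c -4.358228362454263 lines [-7.5322 14.5833] offset mm -7.883790734642432 t 20.05
time: 20.72
ee_pos: [0.5353, 0.3392, 0.0815]
eef_rot: [0.732, 0.681, -0.002, -0.0]
ft_force: [-7.9, -6.8, 5.9]
width: 0.0115
grip_force: 20.0
time: 21.38
ee_pos: [0.5353, 0.3391, 0.0815]
eef_rot: [0.732, 0.681, -0.001, -0.0]
ft_force: [-7.7, -7.0, 7.5]
width: 0.0118
grip_force: 20.0
bubble c -2.5536105955795256 lines [-7.2686 13.9211] offset mm -5.879821486758978 t 21.4333
bubble c -2.66524015290009 lines [-7.1243 14.1457] offset mm -6.175914106275939 t 21.4833
```

```bash
cat >> bm.py <<'E'
import sys
if len(sys.argv)>1:
    for i in range(0,len(s),3): print(round(s[i]*1e3,1),im[i].round())
E
python3 bm.py p
```

```text
bubble c -2.567518248175158 lines [-7.3023 14.1594] offset mm -5.996079866926334 t 21.5333
-34.0 [89. 84. 75.]
-32.5 [72. 75. 43.]
-31.0 [58. 69. 13.]
-29.5 [57. 67.  9.]
-28.0 [60. 67. 14.]
-26.5 [59. 68. 13.]
-25.0 [58. 67.  8.]
-23.5 [57. 66.  8.]
-22.0 [58. 67. 10.]
-20.5 [60. 69. 16.]
-19.0 [61. 69. 15.]
-17.5 [58. 67.  7.]
-16.0 [59. 68. 10.]
-14.5 [61. 70. 18.]
-13.0 [59. 68. 12.]
-11.5 [63. 72. 15.]
-10.0 [59. 68. 13.]
-8.5 [42. 49.  6.]
-7.0 [40. 43.  9.]
-5.5 [51. 55. 16.]
-4.0 [72. 76. 36.]
-2.5 [88. 89. 57.]
-1.0 [90. 90. 62.]
0.5 [87. 88. 58.]
2.0 [88. 88. 58.]
3.5 [89. 88. 60.]
5.0 [90. 90. 64.]
6.5 [90. 89. 63.]
8.0 [84. 85. 54.]
9.5 [73. 77. 39.]
11.0 [60. 68. 16.]
12.5 [43. 52.  2.]
14.0 [35. 41.  6.]
15.5 [41. 49. 10.]
17.0 [56. 65. 13.]
18.5 [62. 71. 15.]
20.0 [59. 68. 13.]
21.5 [58. 68. 14.]
23.0 [59. 68. 13.]
24.5 [58. 67. 13.]
26.0 [57. 66. 12.]
27.5 [59. 67. 11.]
29.0 [61. 70. 16.]
30.5 [58. 68. 12.]
32.0 [58. 67. 12.]
33.5 [58. 66. 10.]
```

```bash
sed -i 's/np.arange(-.034,/np.arange(-.028,/' bm.py
python3 -m pendant '[[0,0,0,0.08],[0,0,0,0],[0,0,0,0],[0,0,0,0],[0,0,0,0]]'
python3 -m pendant '[[0,0,0,0],[0,0,0,0],[0,0,0,0],[0,0,0,0],[0,0,0,0],[0,0,0,0]]' 0.5
python3 -m pendant '[[0,0,-0.01,0],[0,0,-0.02,0],[0,0,-0.035,0],[0,0,-0.035,0],[0,0,-0.02,0],[0,0,0,0],[0,0,0,0]]'
python3 bm.py;python3 bm.py; python3 go.py .504 .1885 .13 -.2204
```

```text
time: 21.95
ee_pos: [0.5352, 0.3391, 0.0815]
eef_rot: [0.759, 0.651, -0.002, -0.0]
ft_force: [-8.3, -5.9, 7.4]
width: 0.0121
grip_force: 20.0
time: 22.45
ee_pos: [0.5365, 0.3402, 0.0817]
eef_rot: [0.759, 0.651, 0.0, -0.0]
ft_force: [0.1, -0.7, 0.0]
width: 0.0406
grip_force: 0.0
time: 23.03
ee_pos: [0.5371, 0.3403, 0.2035]
eef_rot: [0.759, 0.651, 0.002, -0.0]
ft_force: [-0.9, -0.4, 0.3]
width: 0.0437
grip_force: 0.0
bubble c 3.1641323792486857 lines [-7.0718 14.1762] offset mm -0.388084938952267 t 23.0833
bubble c 3.4079831209094316 lines [-7.0916 13.8818] offset mm 0.012886040564550998 t 23.1333
shift [-0.1544 -0.0087  0.0711] turn 0.0685 alt -3.073 t 23.1333 pos [0.536  0.3399 0.201 ] zax [-0.0009 -0.0005 -1.    ] q [-1.1108  0.4183  0.6312  1.5071 -0.2515  1.2994 -0.6048] F [0.1474 0.7935 0.0634] w 0.04328250577019529
```

```bash
python3 -m pendant '[[-0.038,-0.002,0,0.0685],[-0.038,0.0065,0,0],[-0.038,0,0,0],[-0.038,0,0,0],[0,0,0,0],[0,0,0,0],[0,0,0,0],[0,0,0,0]]' 0
python3 - <<'E'
from h import *
W=r.camera("wrist")
for o in r.outline_of("level_mid","wrist"): print(o["score"],o["bbox"],fit([(W,o["mask"])],[.503,.187,1.35],.14,.025,.036,.05))
cv2.imwrite("pics/w5.png",W["img"][:,:,::-1])
E
python3 go.py .503 .1875 .105 -.2204
```

```text
time: 23.8
ee_pos: [0.5098, 0.1914, 0.201]
eef_rot: [0.78, 0.626, -0.0, -0.0]
ft_force: [0.2, 0.5, 0.1]
width: 0.0024
grip_force: 0.0
0.82 [313.1, 243.1, 37.6, 193.5] (array([0.5036, 0.1861, 1.3504]), np.float64(0.232221924748234))
shift [-0.0051 -0.0059  0.0962] turn 0.0019 alt -3.14 t 23.9 pos [0.5099 0.1913 0.2011] zax [-0.0004 -0.0008 -1.    ] q [-1.0729  0.1998  0.7177  1.7527 -0.1377  1.2412 -0.5388] F [1.0105 0.1803 0.1888] w 0.0009659809545290957
```

View pics/w5.png

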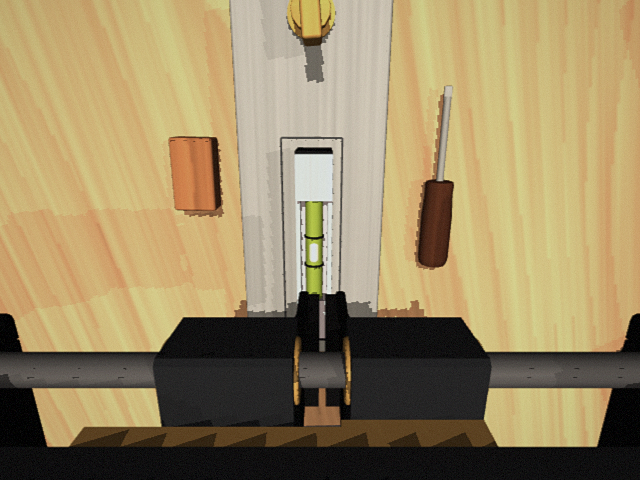

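```bash
python3 -m pendant '[[-0.005,-0.006,0.03,0],[0,0,0.03,0],[0,0,0.025,0],[0,0,0.008,0],[0,0,0.004,0],[0,0,0,0],[0,0,0,0],[0,0,0,0]]'
python3 -m pendant '[[0,0,0,0],[0,0,0,0]]'
python3 go.py .503 .187 .097 -.2204
```

```text
time: 24.57
ee_pos: [0.5041, 0.187, 0.106]
eef_rot: [0.781, 0.625, 0.001, 0.0]
ft_force: [0.1, -0.1, 0.0]
width: 0.0005
grip_force: 0.0
time: 24.73
ee_pos: [0.5037, 0.1868, 0.1055]
eef_rot: [0.781, 0.625, 0.001, -0.0]
ft_force: [0.6, 0.6, -0.4]
width: 0.0001
grip_force: 0.0
shift [ 0.     -0.0007  0.0085] turn -0.0001 alt 3.142 t 24.7333 pos [0.5037 0.1868 0.1055] zax [ 0.0011  0.001  -1.    ] q [-1.0374  0.2936  0.693   1.8774 -0.2161  1.0445 -0.4767] F [ 0.6337  0.6288 -0.4292] w 7.031100240584737e-05
```

```bash
python3 -m pendant '[[0,-0.0005,0.002,0],[0,0,0.002,0],[0,0,0.002,0],[0,0,0.001,0],[0,0,0,0],[0,0,0,0]]'
python3 -m pendant '[[0,0,0.001,0],[0,0,0,0],[0,0,0,0]]'
python3 -m pendant '[[0,0,0.0005,0],[0,0,0,0],[0,0,0,0]]'
```

```text
time: 25.23
ee_pos: [0.5027, 0.1866, 0.0975]
eef_rot: [0.781, 0.625, -0.0, 0.0]
ft_force: [-0.4, -0.1, -0.6]
width: 0.0004
grip_force: 0.0
time: 25.48
ee_pos: [0.5028, 0.1866, 0.0974]
eef_rot: [0.781, 0.625, 0.0, -0.0]
ft_force: [-5.0, -1.8, 11.8]
width: 0.0004
grip_force: 5.8
time: 25.73
ee_pos: [0.5029, 0.1866, 0.0974]
eef_rot: [0.781, 0.625, 0.0, -0.0]
ft_force: [-6.5, -2.4, 17.0]
width: 0.0004
grip_force: 8.8
```

```bash
python3 -m pendant '[[0,0,-0.0006,0],[0,0,0,0],[0,0,0,0]]'
python3 -m pendant '[[0,0,0,0],[0,0,0,0],[0,0,0,0],[0,0,0,0],[0,0,0,0],[0,0,0,0],[0,0,0,0],[0,0,0,0]]'
python3 bub.py 3
```

```text
time: 25.98
ee_pos: [0.5028, 0.1866, 0.0974]
eef_rot: [0.781, 0.625, 0.0, -0.0]
ft_force: [-4.5, -2.2, 10.7]
width: 0.0004
grip_force: 5.2
time: 26.65
ee_pos: [0.5028, 0.1866, 0.0974]
eef_rot: [0.781, 0.625, 0.0, -0.0]
ft_force: [-3.9, -1.9, 10.6]
width: 0.0004
grip_force: 5.2
```

View pics/bub_3.png

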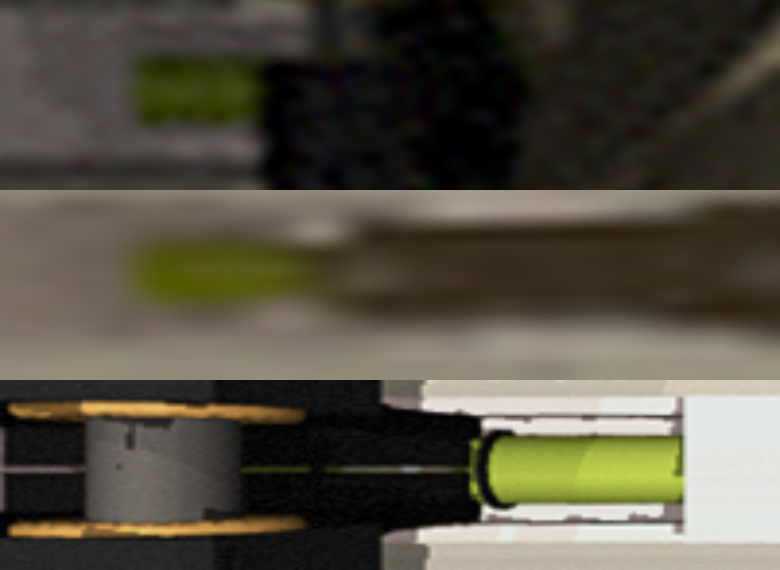

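```bash
python3 -c "
from bench import r
print(r.read_state()['ft_force'],r.close_job())"
```

```text
the job is handed in; nothing more can be done
[-3.66739005 -0.63017817 10.20946606] None
```

The spirit level stands inside the outline, I turned the wing until the bubble read within about 0.5 mm of the middle before pressing, and I handed the job in while pressing at about 10 N (the press briefly reached 17 N); the fingers hid the bubble at the end, but the level had not shifted under the press and no bubble showed beside them.

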